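Lock the work block into the carving clamp

ROBOT

A 7-joint arm with a two-finger parallel gripper is mounted at the origin on the work surface. World frame = base frame: x ahead of the robot, y to its left, z up, the work surface at z = 0. Lengths are in mm, angles in rad, forces in N, time in s.
With the tool pointing down it reaches from about 425 to 875 mm from the base axis. Payload 4.7 kg.
Tool frame: the origin (TCP) lies between the finger pads; the fingertips stand bot.finger_overhang ahead of it and the grasp point (between the pads) lies 8 mm behind it (bot.finger_overhang is the distance from the TCP to the fingertips, in mm); z points along the fingers, y is the line along which they close (so a half turn about z gives the same grasp; the last joint's range is limited). The gripper opens to 85 mm and grips with 20 to 120 N. Pads are 22 mm wide; open, the fingers measure 114 mm over their backs; the gripper's body (76 mm by 85 mm) begins 54 mm behind the grasp point. The pads swing forward as they close: fully open they stand 13 mm farther back than shut.
Start: joints at [-1.322, 0.321, -0.07, 1.45, 0.023, 1.371, -0.057], TCP at [151.247, 632.177, 242.349] pointing down, gripper open.
Joint ranges: [-2.86, 2.86], [-0.3, 2.09], [-1.38, 1.24], [0.06, 2.45], [-1.56, 4.7], [0.09, 2.05], [-2.69, 2.69]. Speed limits (rad/s): [2.57, 2.57, 3.14, 3.14, 3.14, 3.14, 3.14].

INTERFACE

Orientations are given as a unit quaternion [x, y, z, w].
In Python, from workcell import bot gives the robot as it stands.
- The arm moves only by the tool carry_out, never from a script. Its argument "moves" is a list that holds one entry, the list of rows, each a list of 7 numbers: the finger opening in mm, from 0 to 85.4, then the shift along the world's x, y, z in mm, then the turn, a rotation vector about the world's x, y, z in rad. In form: [[[fingers, tx, ty, tz, ax, ay, az], ...]]. A call has exactly 10 rows; each row is the pose to reach, as a shift and turn from the pose commanded when the call began; what a row does not reach only later rows make up. A row lasts 1/12 s, in which the tool goes at most 41.7 mm and 7.16 degrees, less where a joint would pass 70% of its speed; a pose out of reach is approached as far as the arm can. A call with a gripper value outside its range is refused whole. The fingers move at their own pace and stop on an object; the grip force is fixed at half the most. Time passes only in rows, so rows that repeat a pose let the fingers close, or fill a call up. It gives the time, the measured TCP pose, the force, the opening and the grip force at its end, in the units of the state.
- bot.state(): the state, without advancing time (a new reading comes with each control period).
- bot.snapshot(name): name is "scene" or "top" or "wrist"; returns the picture (400x640x3 uint8, red, green, blue); there is no depth.
- bot.camera_params(name): a dict with "K" (3x3 intrinsics, pixels), "rvec" (rotation vector, rad) and "tvec" (3), from world to camera coordinates, as OpenCV has them. Camera axes: x right, y down, z forward; pixel columns grow to the right and rows downward; lengths in mm; the calibration is good to about 2 mm. A picture is of the moment at which its call begins: read the wrist's pose just before it. camera_params takes no time and is no camera call; for the wrist camera it gives the pose at the moment of the call.
- bot.sign_off(): hands the job in; it is judged then, once.
The state is a dict: "clock": time; "joint_positions": joint angles; "joint_velocities": joint speeds; "joint_efforts": joint torques, N m; "tcp_pos": TCP position; "eef_rot": TCP orientation; "force": force on the tool from outside, world axes, zero at the start; "ft_torque": the same for the moment, N m; "finger_gap": finger opening in mm; "finger_force": force on a finger pad.
Only numpy, scipy, OpenCV 4.12 (cv2) and the standard library are available. Lean on these libraries where they do the work, as an engineer would, in place of code of your own. Each camera call takes 0.05 s, during which the arm holds its last target. There are 200 camera calls.

TASK

Set the short oblong wooden work block, the one with the bone pendant on top, into the pocket of the green bench clamp so that it sits fully home, pendant up (either way round). Then swing the clamp's steel lever all the way shut over the end of the block, and leave the other things on the bench where they are.

Things in the scene. Friction and masses are not known exactly. Their poses are not given: they have to be found in the camera images.
- workblock: Loose upright hardwood block, 44 mm (x) by 90 mm (y) by 50 mm high, about 0.15 kg, a flat white bone pendant 54 x 20 x 3 mm on the middle of its top. At the start its y is within 0.4 rad of the world's y. Origin: centre of its underside; z up. The only blank that fits the pocket; either way round will do.
- pocket (a point): Centre of the floor of the clamp's oblong pocket, 23 mm above the bench. Pocket: 47 mm (x) by 93 mm (y), 22 mm deep, open at the top (rim 45 mm above the bench, 2 mm chamfer); the seated block's top is 73 mm above the bench. Axes: x across the pocket, y along it, z up.
- fixture: The green cast clamp, bolted to the bench: body 100 x 150 x 45 mm on a 170 x 190 x 12 mm foot, both centred on the pocket. Origin: centre of its underside, 23 mm below the pocket floor; axes as the pocket's.
- hinge (a point): Point on the lever's upright hinge axis, on a post at (70, 36, 59) mm in the pocket's frame, 82 mm above the bench, at mid-thickness of the lever bar. Axes as the pocket's.
- lever (a joint): Lever angle about the upright hinge (rad). 0 = shut, at its stop: the bar points along the pocket's -x from the hinge, over the pocket's +y end. Grows as it opens, clockwise from above; at 1.57 the bar points along the pocket's +y; stop at 1.9. Starts at 1.0 to 1.4. Held by friction (about 1 N at the knob), no spring: it stays where left.
- knob (a point): Upright round black knob at the lever's free end, 132 mm from the hinge axis: 22 mm diameter, 88 to 133 mm above the bench. Site on its axis, 112 mm above the bench; moves with the lever. The lever's flat steel bar is 16 mm wide, 12 mm thick, underside 76 mm above the bench: 3 mm over a fully seated block; it hits a block standing proud.
- longblank: Bystander: plain oblong hardwood blank, 44 x 130 x 50 mm high (long along its y), too long for the pocket, no pendant. Origin: centre of its underside.
- puck: Bystander: plain round hardwood blank, 72 mm in diameter, 50 mm high. Origin: centre of its underside.
- burrstand: Bystander: two-step wooden stand, 100 x 150 mm, about 90 mm high with the steel burrs that stand in it. Origin on the bench at the middle of its near (-x) edge.
- shelldish: Bystander: shallow white dish, 110 mm across, 40 mm high. Origin: centre of its underside.
- tin: Bystander: flat red tin with a steel lid, 60 x 100 x 30 mm. Origin: centre of its underside.
- cup: Bystander: white plastic cup, 84 mm across, 85 mm high. Origin: centre of its underside.
- mallet: Bystander: small hammer lying on the bench at the left, about 250 mm long. Origin: under its middle.
Not all that is in view belongs to the job. Leave any yellow look-alike of the workblock alone.

How it is judged (in metres and radians):
On the way, in this order (a step that is already met when the one before it is completed fails the run):
1. the work block is fully home in the pocket while the lever is still open (above 0.6 rad) (z of workblock in the frame of pocket below 0.003 m and horizontal distance between workblock and pocket below 0.005 m and angle between the y axis of workblock and the y axis of pocket, either way round below 0.08 rad and angle between workblock's own z axis and vertical below 0.08 rad and value of joint lever above 0.6 rad), for 0.2 s.
2. the lever is swung shut (below 0.08 rad) (value of joint lever below 0.08 rad), for 0.2 s.
At the end, for the whole second after the job is handed in: The work block rests in the pocket, pendant up, its underside within 3 mm of the pocket floor, its centre within 5 mm and its long axis within 0.08 rad of the pocket's, not tilted more than 0.08 rad; the lever is shut (below 0.08 rad); all at rest (z of workblock in the frame of pocket below 0.003 m and horizontal distance between workblock and pocket below 0.005 m and angle between the y axis of workblock and the y axis of pocket, either way round below 0.08 rad and angle between workblock's own z axis and vertical below 0.08 rad and value of joint lever below 0.08 rad and linear speed of workblock below 0.02 m/s); the robot touches nothing.
It fails at once if a bystander is pushed more than 30 mm from its place or tipped over (distance of any of longblank, puck, burrstand, shelldish, tin, cup, mallet from where it was at the start of the episode above 0.03 m or angle between any of longblank, puck, burrstand, shelldish, tin, cup's own z axis and vertical above 0.5 rad).
It also fails if it takes over 53 s, if anything falls off the work surface, if the arm or the gripper's body presses on something with over 40 N, if the wrist force passes 120 N, or if a joint passes its speed limit or range.

## Working session

There is one attempt and no reset: what is moved stays moved. The work goes in short steps, Python scripts to look and compute and a tool call to move; the robot and the scene stay as the last step left them, time stands still between calls to the robot, and variables do not carry over. Pictures are saved under pics/ and viewed, at most 10 in all, crops included, and the job is handed in when it is done.

Besides the shell and the picture viewer there is one more tool, called after "Call:" as a command line: name --argument value ..., lists and objects as JSON in quotes. carry_out: Moves the arm, as the interface text tells. Its arguments: {"type":"object","properties":{"moves":{"type":"array","items":{"type":"array","items":{"type":"array","items":{"type":"number"}}}}},"required":["moves"]}

```bash
mkdir -p pics; ls
python3 - <<'E'
from workcell import bot
import cv2
s=bot.state();print(s['clock'],s['tcp_pos'],s['eef_rot'],s['finger_gap'],bot.finger_overhang)
for n in ("scene","top"):
    cv2.imwrite(f"pics/{n}0.png",bot.snapshot(n)[:,:,::-1])
    print(n,bot.camera_params(n))
E
```

```text
pics
0.0 [151.14840544 631.65858867 241.22030791] [ 1.17099547e-01  9.93119726e-01 -9.49708397e-04 -5.64982960e-05] 85.37984300731951 11.0
scene {'K': array([[374.26460703,   0.        , 317.67538577],
       [  0.        , 374.26460703, 196.06130269],
       [  0.        ,   0.        ,   1.        ]]), 'rvec': array([ 1.37761701,  2.18773395, -0.87905086]), 'tvec': array([ 181.66819666, -299.43183469, 1517.17666019])}
top {'K': array([[492.95246846,   0.        , 318.82242956],
       [  0.        , 492.95246846, 211.03100884],
       [  0.        ,   0.        ,   1.        ]]), 'rvec': array([ 2.14260469, -2.15346409,  0.15598728]), 'tvec': array([  52.99139855,  566.83352869, 1547.22317396])}
```

View pics/scene0.png

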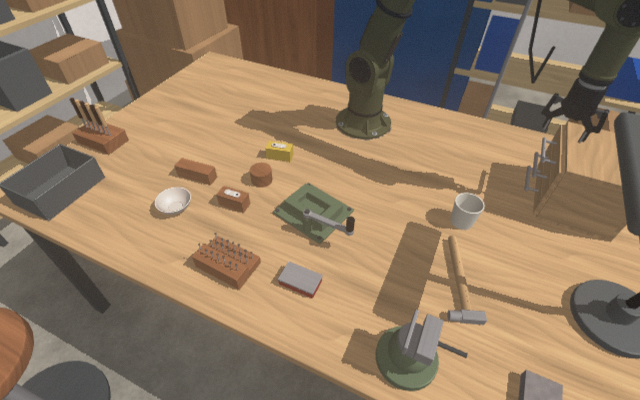

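View pics/top0.png

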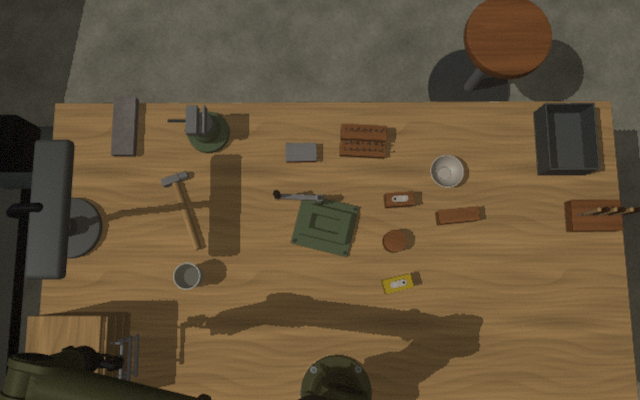

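Scene: the candidates in the top view are the brown oblong with the white pendant at (399,199), the yellow look-alike at (398,284), the plain longblank at (458,215) and the puck at (395,241). I choose (399,199). The clamp is at about (326,226) and its lever knob at about (277,195).

```bash
cat > h.py <<'E'
import cv2, numpy as np
from workcell import bot
def cam(n):
    p=bot.camera_params(n); R=cv2.Rodrigues(np.array(p['rvec']))[0]; return np.array(p['K']),R,np.array(p['tvec'],float)
def ray(n,uv,z):
    "pixels -> world xy at height z"
    K,R,t=cam(n); uv=np.atleast_2d(np.array(uv,float))
    d=(np.linalg.inv(K)@np.c_[uv,np.ones(len(uv))].T).T@R; c=-R.T@t
    return c+d*((z-c[2])/d[:,2])[:,None]
def proj(n,P):
    K,R,t=cam(n); return cv2.projectPoints(np.array(P,float).reshape(-1,1,3),R,t,K,None)[0][:,0]
E
python3 - <<'E'
from h import *
im=cv2.imread('pics/top0.png')
c=im[170:265,265:425]
cv2.imwrite('pics/c1.png',cv2.resize(c,None,fx=5,fy=5,interpolation=cv2.INTER_CUBIC))
print(ray('top',[[399,199]],50),ray('top',[[326,226]],45),ray('top',[[277,195]],133))
E
```

```text
[[ 603.52799785 -207.72955442   50.        ]] [[517.97936862  27.43096046  45.        ]] [[603.7350754 177.4482378 133.       ]]
```

View pics/c1.png

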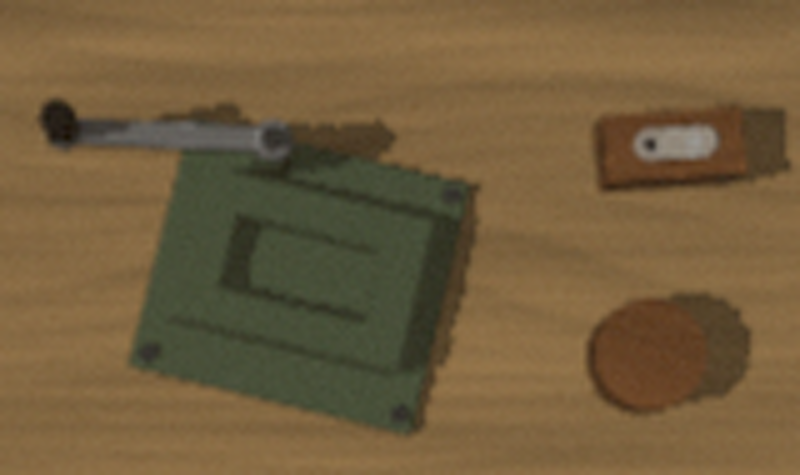

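The crop confirms it: a brown block with a white pendant at about (399,199), with room around it. I'll move over the clamp first and take a wrist view.

Call:
carry_out --moves '[[[85, 30, -28, 0, 0, 0, -0.07], [85, 60, -56, 0, 0, 0, -0.14], [85, 90, -84, 0, 0, 0, -0.21], [85, 120, -112, 0, 0, 0, -0.28], [85, 150, -140, 0, 0, 0, -0.35], [85, 180, -168, 0, 0, 0, -0.42], [85, 210, -196, 0, 0, 0, -0.49], [85, 240, -224, 0, 0, 0, -0.56], [85, 270, -252, 0, 0, 0, -0.63], [85, 300, -280, 0, 0, 0, -0.7]]]'

```text
clock: 0.93
tcp_pos: [452.2, 350.4, 242.1]
eef_rot: [0.452, 0.892, -0.0, -0.0]
force: [0.8, 1.0, -0.3]
finger_gap: 85.0
finger_force: 0.0
```

Call:
carry_out --moves '[[[85, 10, -32, 2, 0, 0, -0.06], [85, 20, -64, 4, 0, 0, -0.12], [85, 30, -96, 6, 0, 0, -0.18], [85, 40, -128, 8, 0, 0, -0.24], [85, 50, -160, 10, 0, 0, -0.3], [85, 50, -192, 12, 0, 0, -0.36], [85, 50, -224, 14, 0, 0, -0.42], [85, 50, -256, 16, 0, 0, -0.48], [85, 50, -288, 18, 0, 0, -0.53], [85, 50, -320, 20, 0, 0, -0.58]]]'

```text
clock: 1.77
tcp_pos: [500.7, 30.6, 262.1]
eef_rot: [0.688, 0.726, -0.0, -0.0]
force: [1.2, -0.3, 0.1]
finger_gap: 85.0
finger_force: 0.0
```

Run:
```python
from h import *
s=bot.state();print(s['clock'],s['tcp_pos'],s['eef_rot'],s['force'])
p=bot.camera_params('wrist');print(p)
np.save('w1.npy',p,allow_pickle=True)
cv2.imwrite("pics/w1.png",bot.snapshot('wrist')[:,:,::-1])
```

```text
1.7667 [500.72874568  30.57086889 262.11780525] [ 6.87930510e-01  7.25776519e-01 -1.33797122e-04 -1.97846078e-04] [ 1.19945308 -0.26682484  0.06548703]
{'K': array([[320.32227335,   0.        , 319.9403062 ],
       [  0.        , 320.32227335, 198.58372797],
       [  0.        ,   0.        ,   1.        ]]), 'rvec': array([-2.85029846, -0.07534983, -0.01075335]), 'tvec': array([-502.54622679,  -39.57435131,  398.53469408])}
```

View pics/w1.png

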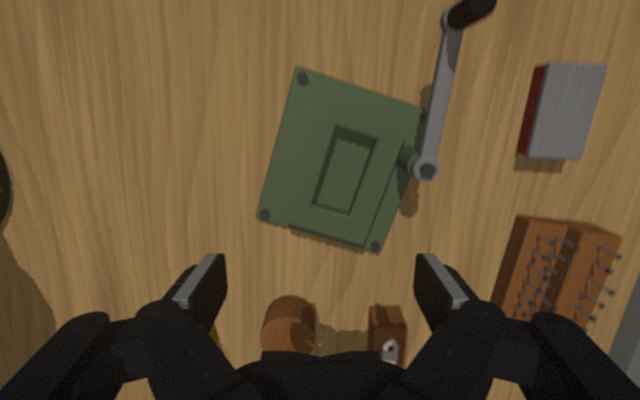

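The wrist view shows the whole clamp, with the pocket around (345,170), the hinge at (426,168) and the knob at (480,8). I need a close-up for the corners.

Run:
```python
from h import *
im=cv2.imread('pics/w1.png')
c=im[60:260,250:450]
cv2.imwrite('pics/c2.png',cv2.resize(cv2.convertScaleAbs(c,alpha=1.8),(600,600),interpolation=cv2.INTER_CUBIC))
```

```text
(no output)
```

View pics/c2.png

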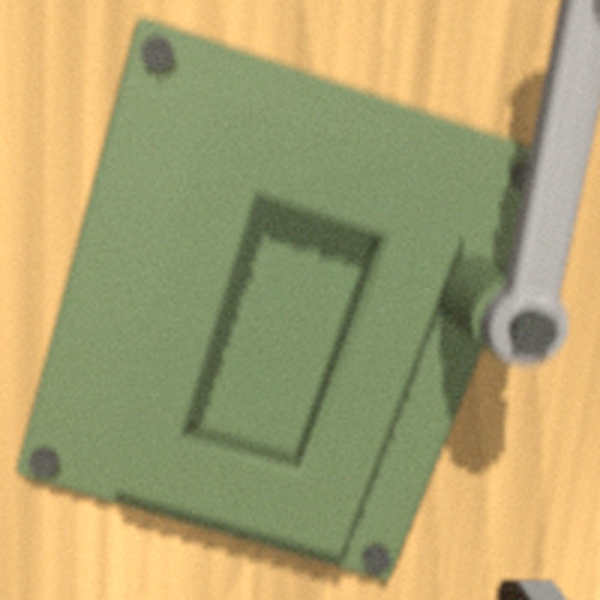

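Run:
```python
from h import *
from scipy.optimize import least_squares
p=np.load('w1.npy',allow_pickle=True).item()
K=p['K'];R=p['rvec'];t=p['tvec']
def pr(P): return cv2.projectPoints(np.array(P,float).reshape(-1,1,3),R,t,K,None)[0][:,0]
px=lambda c:(np.array(c,float)+.5)/3-.5+[250,60]
pts=[((-85,95,12),(137,18)),((-85,-95,12),(18,473)),((85,-95,12),(387,583)),
((-24.5,47.5,45),(257,192)),((24.5,47.5,45),(382,235)),((-24.5,-47.5,45),(186,432)),((24.5,-47.5,45),(298,466)),((50,-75,45),(343,558)),
((70,36,89),(531,333))]
L=np.array([a for a,_ in pts],float);U=px([b for _,b in pts])
def W(q):
    c,s=np.cos(q[2]),np.sin(q[2]);return np.c_[q[0]+c*L[:,0]-s*L[:,1],q[1]+s*L[:,0]+c*L[:,1],L[:,2]]
f=lambda q:(pr(W(q))-U).ravel()
for sel in (slice(None),slice(0,6),slice(6,16)):
    r=least_squares(lambda q:f(q)[sel],[518,27,-.25],loss='soft_l1');print(r.x);print(f(r.x).reshape(-1,2).round(1).tolist())
# knob top (z=133) and bar
def bp(u,z):
    Rm=cv2.Rodrigues(R)[0];d=Rm.T@np.linalg.inv(K)@[u[0],u[1],1];c=-Rm.T@t;return c+d*(z-c[2])/d[2]
print(bp((454,20),88), bp((392,345),53), bp((484,6),133))
```

```text
[ 5.27217056e+02  2.98858937e+01 -2.51579426e-01]
[[0.0, -2.5], [-2.2, 0.5], [0.9, 0.5], [0.0, 0.4], [1.7, 0.1], [-2.3, 1.7], [0.9, 2.5], [-1.2, -1.2], [0.2, -1.9]]
[ 5.27519779e+02  2.94405217e+01 -2.49927318e-01]
[[0.1, -2.0], [-1.9, 1.0], [1.3, 0.7], [0.2, 0.8], [1.9, 0.4], [-2.0, 2.2], [1.3, 2.9], [-0.9, -0.9], [0.4, -1.6]]
[ 5.27239128e+02  3.04917461e+01 -2.45289174e-01]
[[-0.6, -2.8], [-1.8, 0.6], [1.6, -0.2], [-0.2, -0.1], [1.6, -0.7], [-2.1, 1.4], [1.3, 2.0], [-0.7, -1.8], [0.3, -3.1]]
[608.33094644 176.20693724  88.        ] [ 605.90171587 -189.81308101   53.        ] [612.00811323 175.41819278 133.        ]
```

Call:
carry_out --moves '[[[85, 4, -25, 0, 0, 0, 0], [85, 8, -50, 0, 0, 0, 0], [85, 12, -75, 0, 0, 0, 0], [85, 16, -100, 0, 0, 0, 0], [85, 20, -125, 0, 0, 0, 0], [85, 24, -150, 0, 0, 0, 0], [85, 28, -170, 0, 0, 0, 0], [85, 30, -180, 0, 0, 0, 0], [85, 30, -180, 0, 0, 0, 0], [85, 30, -180, 0, 0, 0, 0]]]'

```text
clock: 2.65
tcp_pos: [531.1, -147.1, 262.0]
eef_rot: [0.687, 0.727, -0.0, -0.0]
force: [-0.4, 0.8, 0.3]
finger_gap: 85.0
finger_force: 0.0
```

Run:
```python
from h import *
s=bot.state();print(s['clock'],s['tcp_pos'],s['eef_rot'])
p=bot.camera_params('wrist');np.save('w2.npy',p,allow_pickle=True)
im=bot.snapshot('wrist')[:,:,::-1]
cv2.imwrite("pics/w2.png",im)
u=proj('wrist',[[604,-208,50]])[0];print(u)
x0,y0=int(u[0])-70,max(0,int(u[1])-60);print(x0,y0)
cv2.imwrite('pics/c3.png',cv2.resize(cv2.convertScaleAbs(im[y0:y0+120,x0:x0+140],alpha=1.8),None,fx=5,fy=5,interpolation=cv2.INTER_CUBIC))
```

```text
2.65 [ 531.12895603 -147.11457253  261.9562879 ] [ 6.87117980e-01  7.26545678e-01 -1.03053721e-04 -4.98744986e-04]
[379.33888091 228.34801118]
309 168
```

View pics/c3.png

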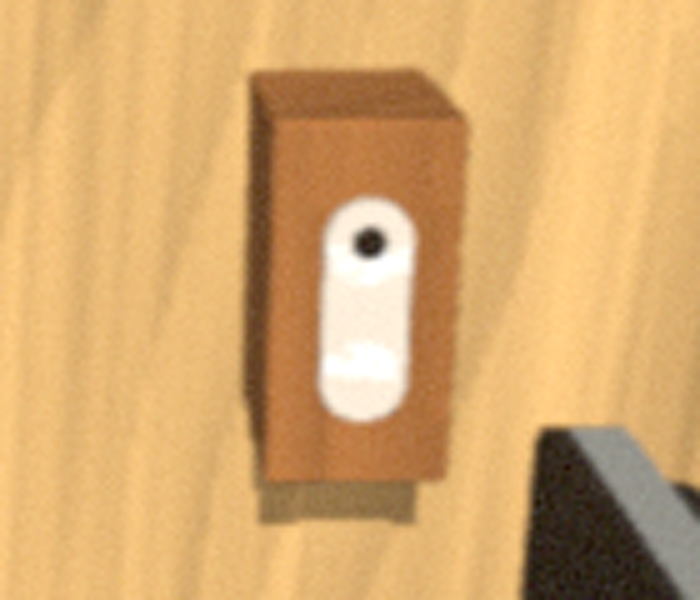

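The crop shows the workblock top with the pendant clearly: corners at crop (274,117), (468,120), (446,480) and (264,478), with the origin at (309,168) and 5x scale.

```bash
cat >> h.py <<'E'
from scipy.optimize import least_squares
def fit(pf,L,U,q0,free_h=False):
    """fit x,y,th (and camera depth dz) of local points L to pixels U"""
    p=np.load(pf,allow_pickle=True).item(); L=np.array(L,float)
    def W(q):
        c,s=np.cos(q[2]),np.sin(q[2]); return np.c_[q[0]+c*L[:,0]-s*L[:,1],q[1]+s*L[:,0]+c*L[:,1],L[:,2]+(q[3] if free_h else 0)]
    f=lambda q:(cv2.projectPoints(W(q).reshape(-1,1,3),p['rvec'],p['tvec'],p['K'],None)[0][:,0]-U).ravel()
    r=least_squares(f,list(q0)+[0]*free_h,loss='soft_l1'); return r.x, f(r.x).reshape(-1,2).round(1).tolist()
E
python3 - <<'E'
from h import *
px=lambda c,s,o:(np.array(c,float)+.5)/s-.5+o
L=[(-22,45,50),(22,45,50),(22,-45,50),(-22,-45,50),(-22,45,0),(22,45,0)]
U=px([(274,117),(468,120),(446,480),(264,478),(250,73),(420,71)],5,[309,168])
for h in (0,1):print(*fit('w2.npy',L,U,[604,-208,.05],h))
Lf=[(-85,95,12),(-85,-95,12),(85,-95,12),(-24.5,47.5,45),(24.5,47.5,45),(-24.5,-47.5,45),(24.5,-47.5,45),(50,-75,45),(70,36,89)]
Uf=px([(137,18),(18,473),(387,583),(257,192),(382,235),(186,432),(298,466),(343,558),(531,333)],3,[250,60])
print(*fit('w1.npy',Lf,Uf,[527,30,-.25],1))
s=bot.state();from scipy.spatial.transform import Rotation as R
print(R.from_quat(s['eef_rot']).as_matrix())
E
```

```text
[ 6.05930534e+02 -2.10052737e+02  6.40676258e-02] [[-0.2, 0.6], [0.6, -0.3], [0.1, 0.6], [-0.5, 1.3], [-0.5, -1.1], [0.4, -1.0]]
[ 6.07562899e+02 -2.12608478e+02  6.43993174e-02 -7.59354078e+00] [[0.1, 1.1], [0.1, 0.1], [-0.2, -0.4], [-0.1, 0.3], [-0.1, -0.5], [0.1, -0.4]]
[ 5.27874889e+02  2.88291508e+01 -2.48395706e-01 -5.32178828e+00] [[0.6, -0.7], [-0.7, 0.2], [0.9, -0.7], [0.2, 1.1], [1.3, 0.5], [-1.6, 1.3], [1.2, 1.8], [-1.1, -2.3], [-1.0, -2.2]]
[[-5.75080622e-02  9.98344756e-01 -7.55641806e-04]
 [ 9.98344505e-01  5.75088000e-02  9.93771782e-04]
 [ 1.03558290e-03 -6.97240956e-04 -9.99999221e-01]]
```

Call:
carry_out --moves '[[[85, 20, -16, -10, 0, 0, 0.007], [85, 45, -38, -30, 0, 0, 0.007], [85, 65, -55, -60, 0, 0, 0.007], [85, 75, -63, -95, 0, 0, 0.007], [85, 75, -63, -130, 0, 0, 0.007], [85, 75, -63, -160, 0, 0, 0.007], [85, 75, -63, -185, 0, 0, 0.007], [85, 75, -63, -205, 0, 0, 0.007], [85, 75, -63, -218, 0, 0, 0.007], [85, 75, -63, -224, 0, 0, 0.007]]]'

```text
clock: 3.53
tcp_pos: [605.4, -208.2, 35.9]
eef_rot: [0.684, 0.73, -0.0, -0.002]
force: [-0.1, 0.4, 0.7]
finger_gap: 84.8
finger_force: 0.0
```

Call:
carry_out --moves '[[[40, 0, 0, 0, 0, 0, 0], [30, 0, 0, 0, 0, 0, 0], [30, 0, 0, 0, 0, 0, 0], [30, 0, 0, 0, 0, 0, 0], [30, 0, 0, 0, 0, 0, 0], [30, 0, 0, 0, 0, 0, 0], [30, 0, 0, 0, 0, 0, 0], [30, 0, 0, 0, 0, 0, 0], [30, 0, 0, 0, 0, 0, 0], [30, 0, 0, 0, 0, 0, 0]]]'

```text
clock: 4.37
tcp_pos: [607.6, -211.3, 40.3]
eef_rot: [0.684, 0.729, 0.001, 0.001]
force: [-0.1, 0.8, 5.6]
finger_gap: 42.8
finger_force: 64.1
```

Call:
carry_out --moves '[[[30, 0, 0, 12, 0, 0, 0], [30, 0, 0, 35, 0, 0, 0], [30, 0, 0, 65, 0, 0, 0], [30, -5, 5, 95, 0, 0, -0.03], [30, -20, 25, 120, 0, 0, -0.08], [30, -40, 55, 130, 0, 0, -0.14], [30, -60, 85, 130, 0, 0, -0.21], [30, -72, 110, 130, 0, 0, -0.27], [30, -79, 120, 130, 0, 0, -0.314], [30, -79, 120, 130, 0, 0, -0.314]]]'

```text
clock: 5.2
tcp_pos: [525.6, -87.0, 168.4]
eef_rot: [0.789, 0.614, 0.001, -0.002]
force: [1.0, 0.4, -1.2]
finger_gap: 42.5
finger_force: 63.3
```

Run:
```python
from h import *
s=bot.state();print(s['clock'],s['tcp_pos'],s['eef_rot'],s['finger_gap'],s['finger_force'],s['force'])
p=bot.camera_params('wrist');np.save('w3.npy',p,allow_pickle=True)
im=bot.snapshot('wrist')[:,:,::-1]
cv2.imwrite("pics/w3.png",im)
cv2.imwrite('pics/c4.png',cv2.resize(cv2.convertScaleAbs(im[0:290,170:540],alpha=1.8),None,fx=2,fy=2,interpolation=cv2.INTER_CUBIC))
```

```text
5.2 [525.63129032 -86.96833692 168.42644143] [ 7.88989002e-01  6.14404380e-01  6.27028906e-04 -1.79417205e-03] 42.457731099898325 63.307167291641235 [ 1.02370083  0.3547786  -1.20673211]
```

View pics/c4.png

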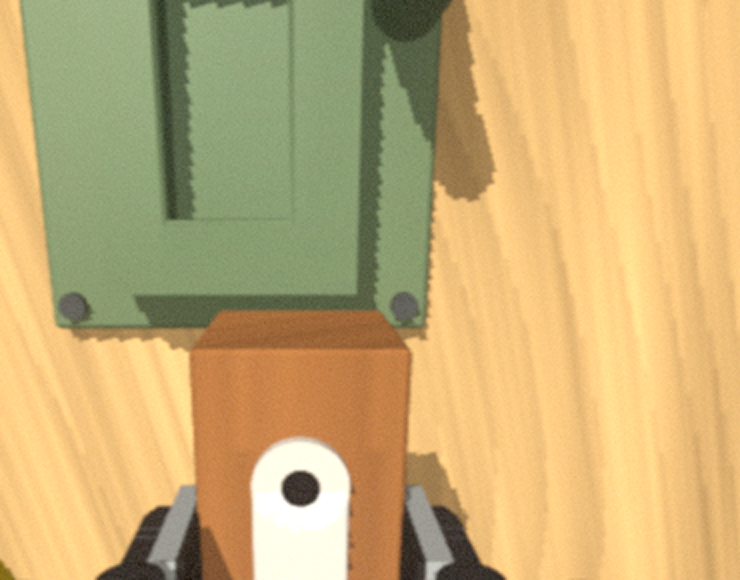

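Pocket's near edge, foot corners and the held block's +y end are all visible. I'll fit them together.

Run:
```python
from h import *
px=lambda c,s,o:(np.array(c,float)+.5)/s-.5+o
o=[170,0]
Lf=[(-85,-95,12),(85,-95,12),(-50,-75,45),(50,-75,45),(-25,-48,45),(25,-48,45)]
C=[(57,327),(425,327),(135,295),(357,295),(165,219),(293,219)]
for k in ([0,1],[0,1,3],[0,1,2,3],range(6)):
    k=list(k); print(*fit('w3.npy',np.array(Lf)[k],px(np.array(C)[k],2,o),[527,30,-.25]))
p=np.load('w3.npy',allow_pickle=True).item()
c,s=np.cos(-.25),np.sin(-.25)
for l in Lf: print(l,((cv2.projectPoints(np.array([[527.5+c*l[0]-s*l[1],29.5+s*l[0]+c*l[1],l[2]]],float),p['rvec'],p['tvec'],p['K'],None)[0].ravel()-o)*2).round())
z=130.
Lb=[(-22,45,z+50),(22,45,z+50),(-22,45,z),(22,45,z)]
Cb=px([(191,350),(410,350),(220,311),(377,311)],2,o)
for h in (0,1):print('block',*fit('w3.npy',Lb,Cb,[526,-87,-.25],h))
print(bot.state()['tcp_pos'])
```

```text
[ 5.28613630e+02  3.12920473e+01 -2.47602817e-01] [[-1.7, 0.1], [1.7, 0.0]]
[ 5.28309323e+02  3.09252746e+01 -2.50620382e-01] [[-2.2, 0.3], [1.1, 0.8], [0.1, -0.8]]
[ 5.28971456e+02  3.03803278e+01 -2.47746602e-01] [[-1.0, 1.0], [2.3, 0.9], [-14.0, -0.5], [1.4, -0.6]]
[ 5.28503166e+02  3.12271910e+01 -2.46583677e-01] [[-1.7, 0.3], [1.7, 0.1], [-14.8, -1.4], [0.7, -1.5], [-0.3, 1.2], [0.9, 1.1]]
(-85, -95, 12) [ 52. 331.]
(85, -95, 12) [426. 331.]
(-50, -75, 45) [103. 296.]
(50, -75, 45) [356. 297.]
(-25, -48, 45) [162. 226.]
(25, -48, 45) [292. 226.]
block [ 5.26781930e+02 -8.61892543e+01 -2.47800655e-01] [[-3.8, 0.3], [2.1, 0.3], [-1.6, -0.3], [2.7, -0.3]]
block [ 5.26596260e+02 -8.74928660e+01 -2.47761941e-01 -6.82658399e+00] [[-0.3, -0.1], [-0.6, -0.1], [0.3, 0.2], [1.4, 0.2]]
[526.65515888 -89.15435493 168.71599165]
```

Run:
```python
from h import *
px=lambda c,s,o:(np.array(c,float)+.5)/s-.5+o
o=[170,0]
Lf=[(-85,-95,12),(85,-95,12),(50,-75,45),(-25,-48,45),(25,-48,45)]
C=[(57,327),(425,327),(357,295),(165,219),(293,219)]
print(*fit('w3.npy',Lf,px(C,2,o),[527,30,-.25],1))
s=bot.state();print(s['clock'],s['tcp_pos'],s['eef_rot'],s['joint_velocities'].round(4) if hasattr(s['joint_velocities'],'round') else s['joint_velocities'])
```

```text
[ 5.28232128e+02  3.12139228e+01 -2.49614354e-01 -3.58802314e+00] [[-0.8, -0.6], [0.3, -0.3], [-0.3, -1.8], [0.2, 1.1], [0.4, 1.2]]
5.25 [526.65515888 -89.15435493 168.71599165] [ 7.88929111e-01  6.14483668e-01  5.93137847e-04 -5.72533925e-04] [ 0.0406  0.0344  0.0226 -0.0333  0.0042 -0.0163  0.0339]
```

Call:
carry_out --moves '[[[30, 0, 20, 0, 0, 0, 0], [30, 0, 45, 0, 0, 0, 0], [30, 0, 70, 0, 0, 0, 0], [30, 0, 95, 0, 0, 0, 0], [30, 0, 112, 0, 0, 0, 0], [30, 0, 119, -20, 0, 0, 0], [30, 0, 121, -40, 0, 0, 0], [30, 0, 121, -60, 0, 0, 0], [30, 0, 121, -72, 0, 0, 0], [30, 0, 121, -76, 0, 0, 0]]]'

```text
clock: 6.08
tcp_pos: [526.3, 28.5, 90.4]
eef_rot: [0.79, 0.612, -0.002, -0.0]
force: [-1.2, 0.1, -1.8]
finger_gap: 42.9
finger_force: 63.3
```

Run:
```python
from h import *
for i in range(4): bot.snapshot('top')
s=bot.state();print(s['clock'],s['tcp_pos'],s['eef_rot'],s['finger_gap'],s['force'])
p=bot.camera_params('wrist');np.save('w4.npy',p,allow_pickle=True)
im=bot.snapshot('wrist')[:,:,::-1]
cv2.imwrite("pics/w4.png",im)
cv2.imwrite('pics/c5.png',cv2.resize(cv2.convertScaleAbs(im[70:350,170:530],alpha=1.8),None,fx=2.1,fy=2.1,interpolation=cv2.INTER_CUBIC))
```

```text
6.2833 [528.25696973  29.49159421  93.34337953] [7.90336205e-01 6.12672804e-01 6.37516680e-04 5.58130286e-04] 43.15355694594411 [ 0.4262916   0.52999633 -1.73119801]
```

View pics/c5.png

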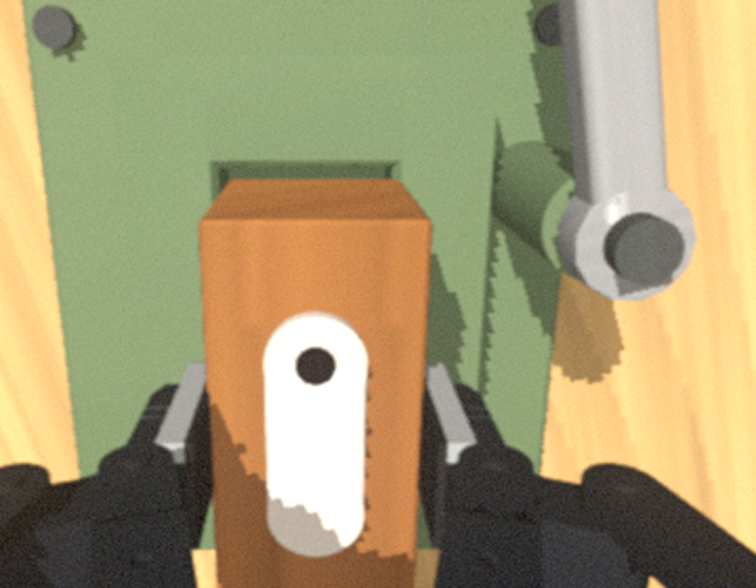

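Block hovers over the pocket. Its lower far edge runs crop (232,180)–(402,180), the pocket rim's far edge (211,162)–(400,162). I'll fit this pair.

Run:
```python
from h import *
px=lambda c:(np.array(c,float)+.5)/2.1-.5+[170,70]
Lf=[(-25.5,48.5,45),(25.5,48.5,45)]
C=[(211,161),(401,161)]
z=54.5
Lb=[(-22,45,z+50),(22,45,z+50),(-22,45,z),(22,45,z)]
Cb=[(200,220),(431,219),(232,180),(402,180)]
for h in (-6,-3,0):
  up=lambda L:np.array(L,float)+[0,0,h]
  print(h,*fit('w4.npy',up(Lf),px(C),[527,30,-.25]))
  print('  block',*fit('w4.npy',up(Lb),px(Cb),[527,30,-.25]))
for _ in range(3):
  s=bot.state();print(s['clock'],s['tcp_pos'])
```

```text
-6 [ 5.26965259e+02  2.97780544e+01 -2.52902000e-01] [[0.9, -0.0], [-0.9, -0.0]]
  block [ 5.29627700e+02  2.90546783e+01 -2.50068276e-01] [[0.5, 0.2], [0.2, 0.3], [-0.1, -0.3], [-1.1, -0.5]]
-3 [ 5.27097369e+02  3.01337464e+01 -2.52862571e-01] [[0.2, -0.0], [-0.2, -0.0]]
  block [ 5.29913959e+02  2.95793420e+01 -2.50031080e-01] [[-0.5, 0.4], [1.9, 0.5], [-0.5, -0.5], [-0.2, -0.7]]
0 [ 5.27228880e+02  3.04847212e+01 -2.52806369e-01] [[-0.5, 0.0], [0.5, 0.0]]
  block [ 5.30142020e+02  3.01301719e+01 -2.49930532e-01] [[-1.6, 0.6], [3.6, 0.7], [-1.1, -0.7], [0.7, -0.9]]
6.3333 [528.35154473  29.74863687  93.54274385]
6.3333 [528.35154473  29.74863687  93.54274385]
6.3333 [528.35154473  29.74863687  93.54274385]
```

Call:
carry_out --moves '[[[30, -1.5, 0.3, 0, 0, 0, 0], [30, -2.5, 0.6, 0, 0, 0, 0], [30, -2.5, 0.6, 0, 0, 0, 0], [30, -2.5, 0.6, -3, 0, 0, 0], [30, -2.5, 0.6, -6, 0, 0, 0], [30, -2.5, 0.6, -9, 0, 0, 0], [30, -2.5, 0.6, -12, 0, 0, 0], [30, -2.5, 0.6, -14, 0, 0, 0], [30, -2.5, 0.6, -15, 0, 0, 0], [30, -2.5, 0.6, -15, 0, 0, 0]]]'

```text
clock: 7.17
tcp_pos: [524.8, 30.6, 77.1]
eef_rot: [0.79, 0.613, -0.0, 0.0]
force: [0.1, -1.0, -2.5]
finger_gap: 42.8
finger_force: 63.2
```

Call:
carry_out --moves '[[[30, 0, 0, -3, 0, 0, 0], [30, 0, 0, -5, 0, 0, 0], [30, 0, 0, -7, 0, 0, 0], [30, 0, 0, -9, 0, 0, 0], [30, 0, 0, -11, 0, 0, 0], [30, 0, 0, -13, 0, 0, 0], [30, 0, 0, -14, 0, 0, 0], [30, 0, 0, -15, 0, 0, 0], [30, 0, 0, -16, 0, 0, 0], [30, 0, 0, -16, 0, 0, 0]]]'

```text
clock: 8.0
tcp_pos: [524.9, 30.7, 63.3]
eef_rot: [0.79, 0.613, 0.0, -0.001]
force: [-5.1, -2.1, 14.6]
finger_gap: 42.5
finger_force: 65.3
```

Call:
carry_out --moves '[[[62, 0, 0, 1, 0, 0, 0], [62, 0, 0, 2, 0, 0, 0], [62, 0, 0, 2, 0, 0, 0], [62, 0, 0, 2, 0, 0, 0], [62, 0, 0, 15, 0, 0, 0], [62, 0, 0, 40, 0, 0, 0], [62, 0, 0, 75, 0, 0, 0], [62, 0, 0, 115, 0, 0, 0], [62, 0, 0, 150, 0, 0, 0], [62, -20, 0, 170, 0, 0, 0]]]'

```text
clock: 8.83
tcp_pos: [508.2, 30.7, 235.5]
eef_rot: [0.79, 0.613, 0.003, 0.002]
force: [0.3, 0.7, 0.4]
finger_gap: 61.9
finger_force: 0.0
```

Run:
```python
from h import *
bot.snapshot('top');bot.snapshot('top')
s=bot.state();print(s['clock'],s['tcp_pos'],s['eef_rot'],s['finger_gap'],s['force'])
p=bot.camera_params('wrist');np.save('w5.npy',p,allow_pickle=True)
im=bot.snapshot('wrist')[:,:,::-1]
cv2.imwrite("pics/w5.png",im)
cv2.imwrite('pics/c6.png',cv2.resize(cv2.convertScaleAbs(im[0:300,180:580],alpha=1.8),None,fx=2,fy=2,interpolation=cv2.INTER_CUBIC))
```

```text
8.9333 [505.51751046  30.83795458 235.19435579] [7.90026497e-01 6.13063704e-01 3.30167673e-03 3.57299925e-04] 61.81730584460249 [ 0.58258788 -0.78825303 -0.69535353]
```

View pics/c6.png

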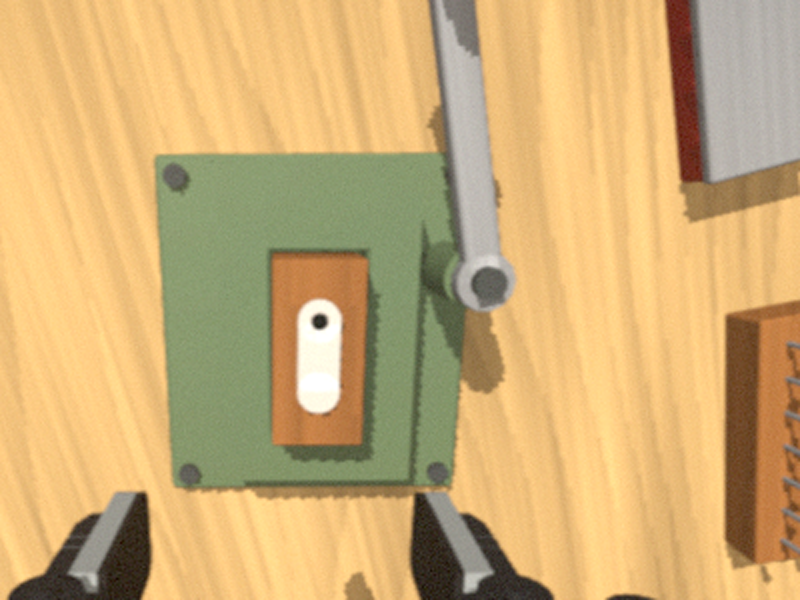

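The block sits squarely in the pocket (crop 272–366 by 252–443) and the lever is still open, hinge at crop (487,283). From the w1 points, the lever angle works out at about 1.36 and the knob is near (607,180). Next I'll go over the knob.

Call:
carry_out --moves '[[[62, 10, 15, 0, 0, 0, 0.02], [62, 25, 36, 0, 0, 0, 0.05], [62, 40, 58, 0, 0, 0, 0.08], [62, 55, 80, 0, 0, 0, 0.12], [62, 70, 102, 0, 0, 0, 0.16], [62, 85, 124, 0, 0, 0, 0.2], [62, 97, 141, 0, 0, 0, 0.22], [62, 102, 149, -10, 0, 0, 0.22], [62, 102, 149, -30, 0, 0, 0.22], [62, 102, 149, -45, 0, 0, 0.22]]]'

```text
clock: 9.82
tcp_pos: [605.9, 179.5, 182.6]
eef_rot: [0.718, 0.696, -0.002, -0.0]
force: [0.3, -0.1, -0.8]
finger_gap: 62.0
finger_force: 0.0
```

Run:
```python
from h import *
bot.snapshot('top');bot.snapshot('top')
s=bot.state();print(s['clock'],s['tcp_pos'],s['eef_rot'],np.round(s['joint_positions'],2))
p=bot.camera_params('wrist');np.save('w6.npy',p,allow_pickle=True)
im=bot.snapshot('wrist')[:,:,::-1]
cv2.imwrite("pics/w6.png",cv2.convertScaleAbs(im,alpha=1.5))
```

```text
9.9167 [604.03762562 178.32080253 181.03561949] [ 0.71845281  0.69556158 -0.00425615 -0.00124198] [-0.8   0.35  0.59  1.6  -0.2   1.26 -0.21]
```

View pics/w6.png

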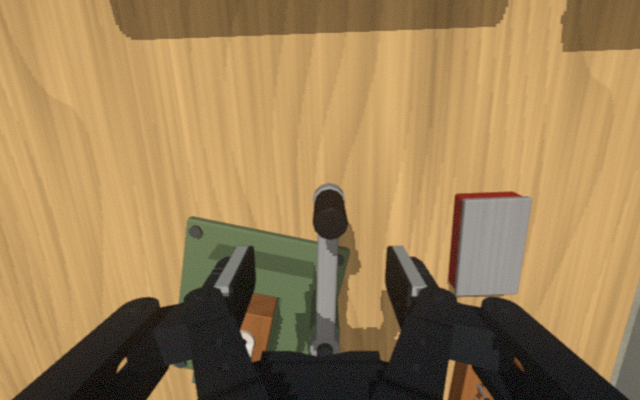

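The wrist view shows the knob midway between the open fingers, its top at about (331,222).

Run:
```python
from h import *
p=np.load('w6.npy',allow_pickle=True).item()
R=cv2.Rodrigues(p['rvec'])[0];K=p['K'];c=-R.T@p['tvec']
for uv,z in (((331,222),133),((331,222),138),((328,190),88),((324,349),88)):
    d=R.T@np.linalg.inv(K)@[*uv,1];print(uv,(c+d*(z-c[2])/d[2]).round(1))
s=bot.state();print(s['clock'],s['tcp_pos'])
```

```text
(331, 222) [611.4 182.  133. ]
(331, 222) [611.3 183.9 138. ]
(328, 190) [610.6 189.5  88. ]
(324, 349) [603.6  49.3  88. ]
9.9667 [605.11564057 178.55900454 183.2666414 ]
```

Call:
carry_out --moves '[[[62, 3, 1, -15, 0, 0, 0], [62, 3, 1, -35, 0, 0, 0], [62, 3, 1, -55, 0, 0, 0], [62, 3, 1, -70, 0, 0, 0], [62, 3, 1, -79, 0, 0, 0], [62, 3, 1, -79, 0, 0, 0], [15, 3, 1, -79, 0, 0, 0], [10, 3, 1, -79, 0, 0, 0], [10, 3, 1, -79, 0, 0, 0], [10, 3, 1, -79, 0, 0, 0]]]'

```text
clock: 10.8
tcp_pos: [610.6, 181.0, 108.9]
eef_rot: [0.718, 0.696, 0.001, 0.0]
force: [-0.1, 0.0, 1.0]
finger_gap: 20.7
finger_force: 58.5
```

Run:
```python
from h import *
for i in range(4): bot.snapshot('top')
s=bot.state();print(s['clock'],s['tcp_pos'],s['finger_gap'],s['finger_force'],s['force'])
h=np.array([604,48]); r=132.5
P=lambda th:h+r*np.array([np.cos(np.pi-.25-th),np.sin(np.pi-.25-th)])
p0=P(1.366);print(p0)
for th in np.arange(1.366,-.06,-.0683): print(round(1.366-th,3),(P(th)-p0).round(1))
```

```text
11.0 [610.63931038 180.97718289 108.83809969] 21.070677354846747 58.53781342506409 [-0.28751287 -1.04665274  6.57634692]
[609.98744712 180.36464965]
0.0 [0. 0.]
0.068 [-9.   0.1]
0.137 [-18.1  -0.4]
0.205 [-27.1  -1.6]
0.273 [-35.9  -3.3]
0.342 [-44.7  -5.6]
0.41 [-53.2  -8.6]
0.478 [-61.6 -12.1]
0.546 [-69.7 -16.2]
0.615 [-77.4 -20.8]
0.683 [-84.9 -25.9]
0.751 [-92.  -31.5]
0.82 [-98.6 -37.6]
0.888 [-104.9  -44.2]
0.956 [-110.7  -51.1]
1.025 [-116.   -58.5]
1.093 [-120.8  -66.2]
1.161 [-125.   -74.1]
1.229 [-128.7  -82.4]
1.298 [-131.8  -90.9]
1.366 [-134.4  -99.6]
```

Call:
carry_out --moves '[[[10, -9, 0, 0, 0, 0, 0.068], [10, -18, -0.5, 0, 0, 0, 0.137], [10, -27, -1.5, 0, 0, 0, 0.205], [10, -36, -3.3, 0, 0, 0, 0.273], [10, -44.7, -5.6, 0, 0, 0, 0.342], [10, -53.2, -8.6, 0, 0, 0, 0.41], [10, -61.6, -12.1, 0, 0, 0, 0.478], [10, -69.7, -16.2, 0, 0, 0, 0.546], [10, -77.4, -20.8, 0, 0, 0, 0.615], [10, -85, -26, 0, 0, 0, 0.683]]]'

```text
clock: 11.83
tcp_pos: [525.4, 155.9, 108.8]
eef_rot: [0.442, 0.897, 0.002, 0.001]
force: [1.0, 1.4, 6.1]
finger_gap: 20.6
finger_force: 58.9
```

Going well. Second half: shifts relative to (-85,-26), aiming slightly past the stop.

Call:
carry_out --moves '[[[10, -7, -5.5, 0, 0, 0, 0.068], [10, -13.7, -11.7, 0, 0, 0, 0.137], [10, -20, -18.3, 0, 0, 0, 0.205], [10, -25.8, -25.2, 0, 0, 0, 0.273], [10, -31, -32.6, 0, 0, 0, 0.342], [10, -35.8, -40.3, 0, 0, 0, 0.41], [10, -40, -48.2, 0, 0, 0, 0.478], [10, -43.8, -56.5, 0, 0, 0, 0.546], [10, -46.9, -65, 0, 0, 0, 0.615], [10, -49.3, -73, 0, 0, 0, 0.68]]]'

```text
clock: 12.67
tcp_pos: [475.5, 83.0, 108.7]
eef_rot: [0.117, 0.993, 0.001, 0.0]
force: [-1.8, 2.3, 8.6]
finger_gap: 21.1
finger_force: 59.2
```

Call:
carry_out --moves '[[[10, -0.3, -1, 0, 0, 0, 0], [10, -0.5, -2, 0, 0, 0, 0], [10, -0.8, -3, 0, 0, 0, 0], [10, -1, -4, 0, 0, 0, 0], [10, -1, -4, 0, 0, 0, 0], [10, -1, -4, 0, 0, 0, 0], [10, -1, -4, 0, 0, 0, 0], [10, -1, -4, 0, 0, 0, 0], [10, -1, -4, 0, 0, 0, 0], [10, -1, -4, 0, 0, 0, 0]]]'

```text
clock: 13.5
tcp_pos: [475.1, 81.4, 108.8]
eef_rot: [0.117, 0.993, 0.002, 0.001]
force: [-1.7, 7.0, 6.3]
finger_gap: 20.4
finger_force: 59.2
```

The lever is at its stop: the force rises while the position holds at the expected spot. I'll relax, open and lift away.

Call:
carry_out --moves '[[[10, 0.5, 2, 0, 0, 0, 0], [50, 0.5, 2.5, 0, 0, 0, 0], [50, 0.5, 2.5, 0, 0, 0, 0], [50, 0.5, 2.5, 0, 0, 0, 0], [50, 0.5, 2.5, 0, 0, 0, 0], [50, 0.5, 2.5, 15, 0, 0, 0], [50, 0.5, 2.5, 40, 0, 0, 0], [50, 0.5, 2.5, 75, 0, 0, 0], [50, -20, 2.5, 110, 0, 0, 0], [50, -40, 2.5, 130, 0, 0, 0]]]'

```text
clock: 14.33
tcp_pos: [435.6, 79.8, 240.7]
eef_rot: [0.12, 0.993, 0.001, 0.002]
force: [0.5, -0.4, 0.3]
finger_gap: 50.2
finger_force: 0.0
```

Run:
```python
from h import *
bot.snapshot('top');bot.snapshot('top')
s=bot.state();print(s['clock'],s['tcp_pos'],s['force'])
im=bot.snapshot('wrist')[:,:,::-1];cv2.imwrite('pics/w7.png',im)
p=bot.camera_params('wrist');np.save('w7.npy',p,allow_pickle=True)
top=bot.snapshot('top')[:,:,::-1];cv2.imwrite('pics/t2.png',top)
# dark knob blob: old vs new
for nm,b in (('w7',im),):
    m=(b.max(2)<35).astype(np.uint8)
    n,l,st,ct=cv2.connectedComponentsWithStats(m)
    print([(st[i].tolist(),ct[i].round().tolist()) for i in range(1,n) if st[i,4]>150])
f=lambda th,z,r=132:[604+r*np.cos(np.pi-.25-th),48+r*np.sin(np.pi-.25-th),z]
for th in (0,.1,.2): print(th,proj('wrist',[f(th,133),f(th,88)]).round().tolist(), proj('top',[f(th,133)]).round(1).tolist())
a=cv2.imread('pics/top0.png');x,y=proj('top',[f(0,133)])[0].astype(int)
print(top[y-4:y+5,x-5:x+6].max(2))
d=cv2.absdiff(a,top).max(2)
for n,(u,v) in dict(longblank=(458,215),puck=(395,241),burr=(363,141),dish=(447,171),tin=(301,152),cup=(187,276),mallet=(188,210)).items(): print(n,int((d[v-12:v+13,u-15:u+16]>40).sum()))
```

```text
14.4333 [434.75015272  80.68879263 241.03165495] [0.36367117 0.80727986 0.14954127]
[([320, 216, 25, 39, 760], [331.0, 236.0]), ([20, 245, 620, 155, 41397], [324.0, 351.0])]
0 [[333.0, 248.0], [331.0, 227.0]] [[308.9, 236.6]]
0.1 [[350.0, 249.0], [345.0, 228.0]] [[304.7, 235.4]]
0.2 [[366.0, 251.0], [359.0, 230.0]] [[300.7, 233.7]]
[[62 60 63 62 63 63 62 64 62 64 63]
 [61 62 58 63 64 62 59 64 62 65 65]
 [62 63 67 64 66 63 66 64 65 65 66]
 [63 62 63 64 64 62 62 62 65 64 65]
 [66 63 68 66 64 66 65 64 63 61 65]
 [63 66 66 66 64 64 63 65 66 63 60]
 [64 63 64 62 64 62 62 63 63 64 62]
 [64 66 62 63 66 63 62 62 63 61 61]
 [63 63 64 62 62 62 65 61 64 57 60]]
longblank 157
puck 77
burr 0
dish 0
tin 0
cup 0
mallet 0
```

```bash
python3 -c "
from workcell import bot
print(bot.sign_off())"
```

```text
the job is handed in; nothing more can be done
None
```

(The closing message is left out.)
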